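Wedge the spring clip off the vent rod

ROBOT

A 6-joint arm with a two-finger parallel gripper is mounted at the origin on the work surface. World frame = base frame: x ahead of the robot, y to its left, z up, the work surface at z = 0. Lengths are in m, angles in degrees, forces in N, time in s.
With the tool pointing down it reaches from about 0.25 to 0.725 m from the base axis. Payload 9.7 kg.
Tool frame: the origin (TCP) lies where the fingers leave the gripper's body, on its centre line; the fingertips stand 73 mm ahead of it and the grasp point (between the pads) lies 54 mm ahead of it; z points along the fingers, y is the line along which they close (so a half turn about z gives the same grasp; the last joint's range is limited). The gripper opens to 85 mm and grips with 20 to 120 N. Pads are 22 mm wide; open, the fingers measure 114 mm over their backs; the gripper's body (76 mm by 85 mm) begins 54 mm behind the grasp point. The pads swing forward as they close: fully open they stand 13 mm farther back than shut.
Start: joints at [63.713, 4.979, 10.078, 95.1, 0, 90], TCP at [0.244, 0.493, 0.304] pointing down, gripper open.
Joint ranges: [-179.16, 179.16], [-48.56, 103.87], [-65.8, 70.77], [-126.05, 130.52], [-82.76, 87.17], [-180, 180]. Speed limits (degrees/s): [127.2, 127.2, 147.25, 180, 180, 180].

INTERFACE

Orientations are given as [roll, pitch, yaw] about the fixed x, y, z axes, in that order (R = Rz(yaw) Ry(pitch) Rx(roll)).
In Python, from workcell import sensors, imaging, bot gives the robot as it stands.
- The arm moves only by the tool apply_moves, never from a script. Its argument "rows" is a list of rows, each a list of 3 entries, a list of its own where there are three numbers: the shift along the tool's x, y, z in units of 10 cm (1.0 is 10 cm), then the turn, a rotation vector about the tool's x, y, z in units of 30 degrees (1.0 is 30 degrees), then the opening, from 0 (shut) to 1 (fully open). A call has 1 to 20 rows; each row is the pose to reach, as a shift and turn from the pose commanded when the call began, along the tool's axes at that moment; what a row does not reach only later rows make up. A row lasts 1/10 s, in which the tool goes at most 50 mm and 8.59 degrees, less where a joint would pass 70% of its speed; a pose out of reach is approached as far as the arm can. A call with a number of a shift or a turn outside -1 to 1 is refused whole. A call with a gripper value outside its range is refused whole. The fingers move at their own pace and stop on an object; "force" is the grip in N (left out, the last holds). Time passes only in rows, so rows that repeat a pose let the fingers close. It gives the time, the measured TCP pose, the force, the opening and the grip force at its end, in the units of the state.
- sensors.get_obs(): the state, without advancing time (a new reading comes with each control period).
- imaging.camera(name): name is "side" or "top" or "wrist"; returns (picture, depth): 400x640x3 uint8, red, green, blue; 400x640 float32, m along the optical axis (not along the pixel's ray), 0 where there is no reading.
- imaging.get_calibration(name): a dict with "intrinsics" (3x3 intrinsics, pixels), "world_from_camera" (4x4, takes a point from camera to world coordinates). Camera axes: x right, y down, z forward; pixel columns grow to the right and rows downward; lengths in m; the calibration is good to about 2 mm. A picture is of the moment at which its call begins: read the wrist's pose just before it. get_calibration takes no time and is no camera call; for the wrist camera it gives the pose at the moment of the call.
- bot.job_done(): hands the job in; it is judged then, once.
The state is a dict: "time": time; "q": joint angles; "qd": joint speeds; "joint_efforts": joint torques, N m; "ee_pos": TCP position; "tcp_rot": TCP orientation; "wrist_force": force on the tool from outside, world axes, zero at the start; "torque": the same for the moment, N m; "opening": finger opening in m; "grasp_force": force on a finger pad.
Only numpy, scipy, OpenCV 4.12 (cv2) and the standard library are available. Lean on these libraries where they do the work, as an engineer would, in place of code of your own. Each camera call takes 0.05 s, during which the arm holds its last target. There are 200 camera calls.

TASK

Take the spring clip off the vent rod: pick up the black wedge, slide it along the top of the rod in under the clip's tongue to spread it, and go on easing the clip along with the wedge until it drops off the free end into the dish. Touch the clip with the wedge only and feel your way gently: 20 N on the rod or the clip already spoils them. Then stand the wedge back down on its skirts on the bare table and let go, leaving everything else where it is.

Things in the scene. Friction and masses are not known exactly. Their poses are not given: they have to be found in the camera images.
- linkage: Fixed grey cast hinge bracket carrying a level square steel rod along its +x; a red vent slider hangs from the rod. Origin below the rod's axis, z up; its height varies by 16 mm. Rod top at z = +90 mm. Foot x -80 to +20, 90 mm wide; upright x -55 to -5, 40 mm wide to z = 64, 22 above; red slider x 15 to 45 mm, 22 mm wide beside the rod, 70 mm wide below z = 66. Nothing of it rises above the rod's top
- rod_end (a point): Middle of the top edge of the rod's free end (linkage x = +135, z = +90 mm). The rod is 16 mm wide, 14 mm deep, x -60 to +135 mm. A notch, x 83.5 to 91.5 mm, 3.5 mm deep, crosses its top and holds the clip's tooth. The blade's height in the wedge is not known: feel for the rod's top with it at a few mm/s, short of the lip, before sliding it in
- clip: Dark greased steel spring clip, 57 g, loose on the rod: a square collar round it (x 0 to 24, 23 mm wide, z -17.5 to +2 mm, 1.5 mm of play) and a sprung tongue lying back over the rod's top towards the bracket (x -38 to 0, 18 mm wide, 2 mm thick). Origin: bracket-side edge of the collar, underside of its roof, on the rod's top at linkage x = 106 mm; x towards the rod's free end, z up
- tongue_lip (a point): Lower edge of the tongue's free end (lip), at rest 2.5 mm above the rod's top at linkage x = 68 mm. The nose goes in here, moving along linkage +x. A tooth under the tongue (clip x -21 to -16, 2 mm into the rod's notch) blocks the clip until the lip is raised about 5 mm; then it can be pushed along; after 29 mm the collar leaves the rod, tips, and hangs until the nose is pushed to about the rod's end
- clip_tongue (a joint): Angle of the sprung tongue against the collar, rad: 0 at rest, grows as the lip is raised (about 0.1 with the wedge fully in); the spring presses down on the lip with about 1.3 N at first and 2.5 N when spread; pushing wedge and clip along takes some 3 to 10 N
- wedge: Loose black wedge tool, 110 g, standing on two skirts. Origin: level of the skirts' underside, middle; x to the nose. Grip x -22.5 to 22.5, 14 mm wide (y), z 28 to 70: pinch across y from above. Skirts y 14 to 17 mm either side, straddling the rod. Between them a blade 14 mm wide, flat below, x -22.5 to 39.5, is clamped with its underside at z = 2 to 16 mm, unknown and different each time
- clip_middle (a point): Middle of the clip's collar (clip x = +12, z = -8 mm). The wedge's blade meets the clip so: nose 1.5 mm thick at wedge x = 39.5 mm, ramp rising to 10.5 mm above the blade's underside at wedge x = 22.5, there a square shoulder that butts on the lip and pushes the clip along
- dish: Loose open aluminium parts dish, 600 g, 150 x 120 x 26 mm outside, 4 mm walls, on the table below the rod's free end, long side along the rod. Origin at the middle of its underside; x along the long side
- cone0: Ivory plastic egg cone, foot 56 mm across, 62 mm tall, a bystander; origin at the middle of its foot
- cone1: The other ivory egg cone, same size, a bystander
- thermometer: Brass thermometer case, 110 x 36 x 16 mm, lying flat, a bystander; origin at the middle of its underside
Mind the look-alikes: they are no part of the job. Several things have the shape of the wedge; the one meant has the colours described above. Several things look just like the dish: the one meant starts farthest to the robot's right.

How it is judged:
By the outcome, as a careful person would: the job done as asked, in the order asked, and still so for the second after the job is handed in, with the robot touching nothing.
It also fails if it takes over 64 s, if anything falls off the work surface, if the arm or the gripper's body presses on something with over 40 N, if the wrist force passes 120 N, or if a joint passes its speed limit or range.

## Working session

There is one attempt and no reset: what is moved stays moved. The work goes in short steps, Python scripts to look and compute and a tool call to move; the robot and the scene stay as the last step left them, time stands still between calls to the robot, and variables do not carry over. Pictures are saved under pics/ and viewed, at most 10 in all, crops included, and the job is handed in when it is done.

Besides the shell and the picture viewer there is one more tool, called after "Emit:" by a JSON object that holds its "method" and its "body". apply_moves: Moves the arm, as the interface text tells. Its arguments: {"type":"object","properties":{"rows":{"type":"array"},"force":{"type":"number"}},"required":["rows"]}

```bash
mkdir -p pics; ls; python3 - <<'E'
from workcell import sensors, imaging
import cv2,numpy as np
o=sensors.get_obs();print(o)
for n in ("side","top"):
    p,d=imaging.camera(n);c=imaging.get_calibration(n)
    cv2.imwrite(f"pics/{n}0.png",p[:,:,::-1]);np.savez(f"{n}0.npz",p=p,d=d,K=c["intrinsics"],T=c["world_from_camera"])
    print(n,c["intrinsics"],c["world_from_camera"])
E
```

```text
pics
{'time': 0.0, 'q': array([6.37123480e+01, 5.01092705e+00, 1.00336175e+01, 9.50991049e+01,
       6.68613184e-04, 9.00004010e+01]), 'qd': array([ 0.03358848, -0.00839974, -0.07256735,  0.03884502, -0.00582447,
        0.03683089]), 'joint_efforts': array([-3.83656428e-03, -5.20388174e+01,  4.64803541e+01,  1.59729598e-02,
       -4.35627010e-05, -8.26221822e-06]), 'ee_pos': array([0.2435211 , 0.49300056, 0.30317717]), 'tcp_rot': array([-1.79923586e+02, -6.68077762e-04,  1.53711946e+02]), 'wrist_force': array([ 0.25562352,  0.31776826, -0.27315121]), 'torque': array([-0.0071573 , -0.04369086,  0.025087  ]), 'grasp_force': 0.0, 'opening': 0.08521081721043156}
side [[373.09733779   0.         324.76657959]
 [  0.         373.09733779 212.4705447 ]
 [  0.           0.           1.        ]] [[-0.71002374 -0.45438608  0.53795871  0.19392501]
 [-0.7040452   0.44325088 -0.55484143  0.31374524]
 [ 0.01366155 -0.77269784 -0.63462699  0.57132733]
 [ 0.          0.          0.          1.        ]]
top [[366.5793577    0.         325.58450528]
 [  0.         366.5793577  196.09245349]
 [  0.           0.           1.        ]] [[-0.02668912 -0.98388375  0.17680626  0.43358462]
 [-0.99963142  0.02538837 -0.00961549 -0.09342562]
 [ 0.0049717  -0.17699772 -0.9841987   0.96536554]
 [ 0.          0.          0.          1.        ]]
```

View pics/top0.png

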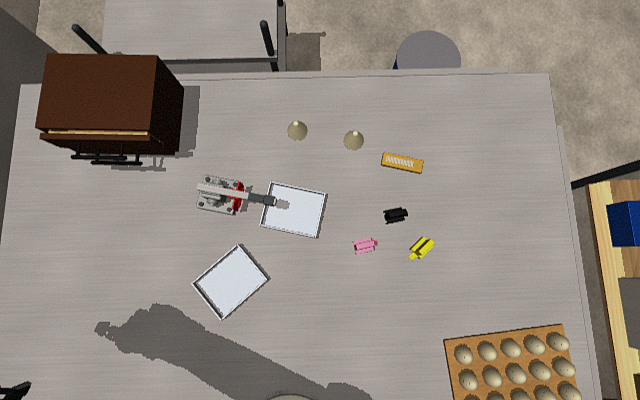

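View pics/side0.png

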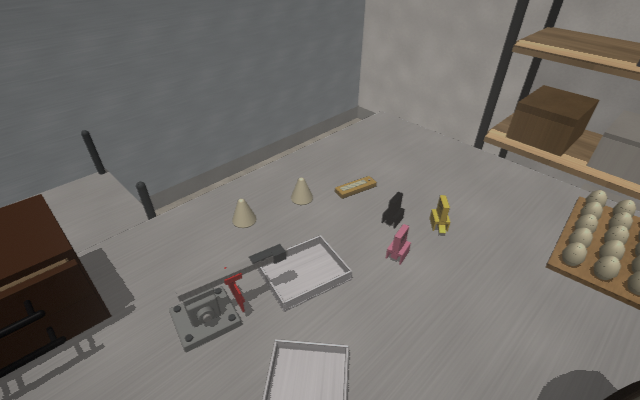

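Candidates for the wedge (top view): black (395,215), pink (365,245), yellow (421,248), so black by colour. Dishes: (293,208) and (231,281). The first lies under the rod's end and is farthest to the robot's right. Next, a close crop.

```bash
cat > h.py <<'E'
import numpy as np,cv2
def pts(p):
    z=np.load(p);d=z["d"];K=z["K"];T=z["T"];v,u=np.mgrid[:400,:640]
    c=np.stack([(u-K[0,2])/K[0,0]*d,(v-K[1,2])/K[1,1]*d,d],-1)
    return z["p"],d,c@T[:3,:3].T+T[:3,3]
def prin(xy):
    m=xy.mean(0);w,V=np.linalg.eigh(np.cov((xy-m).T));a=V[:,-1];e=(xy-m)@a
    return m,a,e.min(),e.max()
E
python3 - <<'E'
from h import *
p,d,P=pts("top0.npz");q,ds,Q=pts("side0.npz")
a=cv2.resize(p[180:270,340:450,::-1],None,fx=3.6,fy=3.6,interpolation=2)
b=cv2.resize(q[180:270,360:470,::-1],None,fx=3.6,fy=3.6,interpolation=2)
c=cv2.resize(p[150:240,185:295,::-1],None,fx=3.6,fy=3.6,interpolation=2)
e=cv2.resize(q[230:350,165:312,::-1],None,fx=2.7,fy=2.7,interpolation=2)[:324,:396]
cv2.imwrite("pics/crop1.png",np.vstack([np.hstack([a,b]),np.hstack([c,e])])[:600,:800])
for n,(pp,PP,box) in dict(top=(p,P,(195,235,375,415)),side=(q,Q,(185,235,375,410))).items():
    r0,r1,c0,c1=box;I=pp[r0:r1,c0:c1].max(-1);X=PP[r0:r1,c0:c1]
    m=(X[...,2]>.05)&(I<80);x=X[m];print(n,m.sum(),prin(x[:,:2]) if m.sum()>5 else 0,x[:,2].max() if m.sum() else 0)
    m=(I<60)&(X[...,2]>.008)&(X[...,2]<.09);x=X[m];print(m.sum(),prin(x[:,:2]))
# rod: high points near the linkage
for n,(pp,PP,box) in dict(top=(p,P,(170,220,185,285)),side=(q,Q,(235,330,165,300))).items():
    r0,r1,c0,c1=box;X=PP[r0:r1,c0:c1];x=X[X[...,2]>.075];print(n,prin(x[:,:2]),np.percentile(x[:,2],[5,50,95]))
E
```

```text
top 122 (array([ 0.54665824, -0.27584324]), array([-0.16928425,  0.98556727]), np.float64(-0.023328925907284092), np.float64(0.020913431713610632)) 0.07421023164822238
261 (array([ 0.54581394, -0.27562404]), array([-0.14812631,  0.98896845]), np.float64(-0.04094439199964095), np.float64(0.021291916785837965))
side 150 (array([ 0.54075017, -0.2705698 ]), array([-0.60595561,  0.79549846]), np.float64(-0.030320499587503085), np.float64(0.10253785641871782)) 0.07125947828573209
405 (array([ 0.54115122, -0.27096891]), array([0.07441562, 0.99722731]), np.float64(-0.03281528021732697), np.float64(0.018658575462030667))
top (array([0.59284779, 0.10431805]), array([0.41417974, 0.91019511]), np.float64(-0.2459489059757912), np.float64(0.10969476552392185)) [0.08192625 0.09599891 0.10221777]
side (array([0.58615119, 0.1260554 ]), array([-0.79309586,  0.60909683]), np.float64(-0.06766551502945993), np.float64(0.42539424936378845)) [0.07877338 0.09350527 0.09936791]
```

View pics/crop1.png

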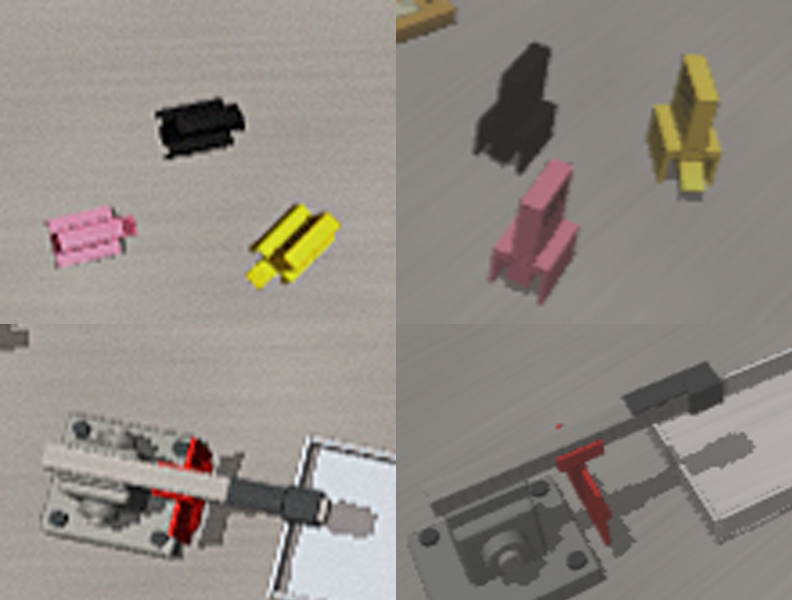

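```bash
python3 - <<'E'
from h import *
p,d,P=pts("top0.npz")
X=P[170:225,190:290];I=p[170:225,190:290].astype(int)
hi=X[...,2]>.07
for y in range(170,225,6): pass
s=X[hi];col=I[hi]
# axis along y-ish: fit the rod from bright part
m=hi&(X[...,0]>.5)&(X[...,0]<.65)
x=X[m];print(m.sum(),x.min(0),x.max(0))
vv,uu=np.where(m);print(uu.min()+190,uu.max()+190,vv.min()+170,vv.max()+170)
k,c=np.polyfit(x[:,1],x[:,0],1);r=np.abs(x[:,0]-k*x[:,1]-c)<.012
x=x[r];k,c=np.polyfit(x[:,1],x[:,0],1);print("x=",k,"*y+",c)
for y0 in np.arange(.25,-.05,-.01):
    b=x[np.abs(x[:,1]-y0)<.005]
    if len(b):print(round(y0,3),len(b),np.round([b[:,0].min(),np.median(b[:,0]),b[:,0].max(),np.median(b[:,2])],4))
X=P[200:232,378:414]
wx=np.array([.1693,-.9856]);wy=np.array([.9856,.1693]);o=np.array([.5467,-.2758])
I=p[200:232,378:414].max(-1);m=(I<75)&(X[...,2]>.004)
R=X[m];a=(R[:,:2]-o)@wx;b=(R[:,:2]-o)@wy
t=R[:,2]>.06;print("top",a[t].min(),a[t].max(),b[t].min(),b[t].max(),R[t,2].mean(),np.median(R[t,:2],0))
n=(a>.026);print("nose",np.round(np.c_[a,b,R[:,2]][n],4))
E
```

```text
760 [0.56992863 0.01812146 0.07003281] [0.63530404 0.21121597 0.1032655 ]
196 276 182 208
x= 0.20827909537041203 *y+ 0.5757894153090373
0.21 18 [0.6114 0.6178 0.6279 0.0947]
0.2 39 [0.6074 0.6169 0.6275 0.095 ]
0.19 38 [0.6044 0.6147 0.6252 0.0951]
0.18 39 [0.6018 0.612  0.6243 0.0949]
0.17 38 [0.6016 0.6116 0.6217 0.0951]
0.16 42 [0.5987 0.6069 0.6195 0.0939]
0.15 33 [0.6001 0.6085 0.6163 0.0963]
0.14 29 [0.5946 0.6058 0.6138 0.095 ]
0.13 39 [0.5932 0.603  0.6149 0.0947]
0.12 40 [0.59   0.6006 0.612  0.0944]
0.11 36 [0.5891 0.5982 0.609  0.0945]
0.1 30 [0.5889 0.5979 0.6052 0.0952]
0.09 31 [0.5868 0.5951 0.6049 0.0953]
0.08 30 [0.5842 0.5928 0.6015 0.0988]
0.07 32 [0.5815 0.5914 0.6013 0.0991]
0.06 37 [0.5808 0.5886 0.5983 0.1002]
0.05 39 [0.574  0.5856 0.5959 0.0995]
0.04 42 [0.5724 0.5839 0.596  0.0974]
0.03 45 [0.5699 0.5808 0.5933 0.0973]
0.02 29 [0.5723 0.5813 0.5913 0.0953]
top -0.020878628069222235 0.023365256085826014 -0.00641530334991782 0.007747407158095797 0.0701732732803602 [ 0.54720216 -0.27668043]
nose [[ 0.0397  0.0069  0.008 ]
 [ 0.0407  0.0011  0.0093]
 [ 0.0404 -0.0014  0.0078]
 [ 0.0337 -0.0032  0.0115]
 [ 0.0365 -0.0037  0.0108]
 [ 0.0398 -0.004   0.0078]]
```

The crop confirms it: the black wedge's nose points image-right, close to world −y (tip at about (408,211) in the top view). The rod also runs right towards −y, with the clip's tongue facing the bracket. I'll stop above the clip on the way and take a wrist look.

Emit:
{"method": "apply_moves", "body": {"rows": [[[-0.5,-0.2,0],[0,0,0],1],[[-1,-0.4,0],[0,0,0],1],[[-1,-0.4,0],[0,0,0],1]]}}

```text
time: 0.4
ee_pos: [0.3176, 0.4101, 0.3038]
tcp_rot: [-180.0, 0.0, 153.5]
wrist_force: [0.3, 0.7, 0.1]
opening: 0.0855
grasp_force: 0.0
```

Emit:
{"method": "apply_moves", "body": {"rows": [[[-0.5,-0.2,0],[0,0,0],1],[[-1,-0.4,0],[0,0,0],1],[[-1,-0.4,0],[0,0,0],1]]}}

```text
time: 0.7
ee_pos: [0.3896, 0.33, 0.3036]
tcp_rot: [-180.0, 0.0, 153.5]
wrist_force: [-0.3, -0.0, 0.2]
opening: 0.0854
grasp_force: 0.0
```

Emit:
{"method": "apply_moves", "body": {"rows": [[[-0.5,-0.2,0],[0,0,0],1],[[-1,-0.4,0],[0,0,0],1],[[-1,-0.4,0],[0,0,0],1]]}}

```text
time: 1.0
ee_pos: [0.4615, 0.2501, 0.3033]
tcp_rot: [-179.9, 0.0, 153.5]
wrist_force: [0.1, 1.6, 0.0]
opening: 0.0854
grasp_force: 0.0
```

Emit:
{"method": "apply_moves", "body": {"rows": [[[-0.5,-0.2,0],[0,0,0],1],[[-1,-0.4,0],[0,0,0],1],[[-1,-0.4,0],[0,0,0],1]]}}

```text
time: 1.3
ee_pos: [0.5334, 0.1701, 0.3029]
tcp_rot: [-179.9, -0.0, 153.5]
wrist_force: [-0.0, 0.5, -0.9]
opening: 0.0855
grasp_force: 0.0
```

Emit:
{"method": "apply_moves", "body": {"rows": [[[-0.3,-0.2,0],[0,0,0.3],1],[[-0.6,-0.3,0],[0,0,0.6],1],[[-0.6,-0.3,0],[0,0,0.9],1],[[-0.6,-0.3,0],[0,0,1],1],[[-0.6,-0.3,0],[0,0,1],1]]}}

```text
time: 1.8
ee_pos: [0.5717, 0.12, 0.3035]
tcp_rot: [-180.0, -0.0, 123.7]
wrist_force: [-0.3, 0.7, -0.6]
opening: 0.0854
grasp_force: 0.0
```

```bash
cat > snap.py <<'E'
import sys
from workcell import sensors, imaging
import cv2,numpy as np
n,cam=sys.argv[1],sys.argv[2]
o=sensors.get_obs();c=imaging.get_calibration(cam);p,d=imaging.camera(cam)
cv2.imwrite(f"pics/{n}.png",p[:,:,::-1]);np.savez(f"{n}.npz",p=p,d=d,K=c["intrinsics"],T=c["world_from_camera"])
print(o["time"],o["ee_pos"],o["tcp_rot"],o["q"].round(1),o["wrist_force"].round(2));print(c["world_from_camera"].round(4))
E
python3 snap.py w1 wrist
```

```text
1.8 [0.57167677 0.11996487 0.3035339 ] [-1.79970788e+02 -3.77149085e-02  1.23677614e+02] [11.8  9.8 15.4 95.6  0.  68.2] [-0.31  0.73 -0.56]
[[ 8.322e-01  5.352e-01  1.447e-01  5.346e-01]
 [ 5.545e-01 -8.032e-01 -2.179e-01  1.745e-01]
 [-4.000e-04  2.616e-01 -9.652e-01  3.730e-01]
 [ 0.000e+00  0.000e+00  0.000e+00  1.000e+00]]
```

View pics/w1.png

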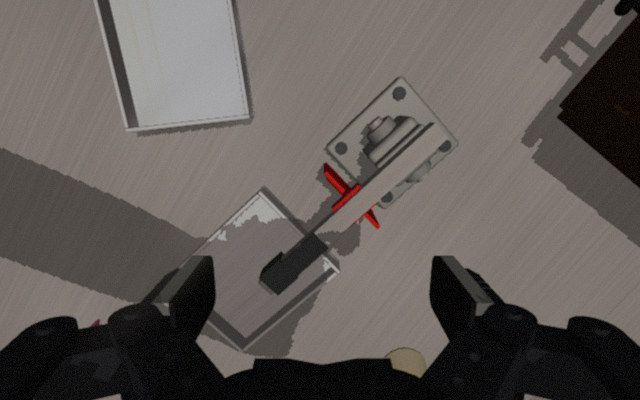

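The wrist view shows the rod from about (440,130) to (275,285), with the clip at (265–325, 235–290). I'll compute the line from depth.

```bash
python3 - <<'E'
from h import *
p,d,P=pts("w1.npz")
m=(P[...,2]>.088)&(P[...,2]<.112)&(d>0);m[310:]=0;m[:,:245]=0;m[:,460:]=0
I=p.max(-1).astype(int)
X=P[m];L=I[m]
for it in range(3):
    k,c=np.polyfit(X[:,1],X[:,0],1);r=np.abs(X[:,0]-k*X[:,1]-c)<.014;X=X[r];L=L[r]
u=np.array([-k,-1])/np.hypot(k,1);n=np.array([-u[1],u[0]])
s=X[:,:2]@u;t=X[:,:2]@n
print(k,c,u,np.degrees(np.arctan2(u[1],u[0])))
for a in np.arange(s.min(),s.max(),.008):
    b=(s>=a)&(s<a+.008)
    print(np.round([a,t[b].min(),t[b].max(),(t[b].min()+t[b].max())/2,np.median(X[b,2]),np.median(L[b])],4),b.sum())
print(s.min(),s.max())
E
```

```text
0.22215189146696862 0.5742844481001531 [-0.21686503 -0.9762016 ] -102.52496762736325
[-3.385e-01  5.532e-01  5.703e-01  5.617e-01  9.410e-02  1.370e+02] 242
[-3.305e-01  5.533e-01  5.694e-01  5.613e-01  9.420e-02  1.370e+02] 236
[-3.225e-01  5.530e-01  5.697e-01  5.614e-01  9.410e-02  1.360e+02] 237
[-3.145e-01  5.531e-01  5.695e-01  5.613e-01  9.420e-02  1.360e+02] 228
[-3.065e-01  5.532e-01  5.695e-01  5.613e-01  9.420e-02  1.350e+02] 227
[-2.985e-01  5.532e-01  5.698e-01  5.615e-01  9.420e-02  1.350e+02] 226
[-2.905e-01  5.532e-01  5.695e-01  5.613e-01  9.410e-02  1.340e+02] 219
[-2.825e-01  5.533e-01  5.697e-01  5.615e-01  9.410e-02  1.330e+02] 219
[-2.745e-01  5.531e-01  5.695e-01  5.613e-01  9.400e-02  1.330e+02] 214
[-2.665e-01  5.514e-01  5.695e-01  5.605e-01  9.410e-02  1.330e+02] 213
[-2.585e-01  5.504e-01  5.719e-01  5.612e-01  9.410e-02  1.320e+02] 215
[-2.505e-01  5.504e-01  5.721e-01  5.613e-01  9.410e-02  1.310e+02] 219
[-2.425e-01  5.505e-01  5.694e-01  5.600e-01  9.410e-02  1.300e+02] 203
[-2.345e-01  5.532e-01  5.695e-01  5.614e-01  9.410e-02  1.290e+02] 199
[-2.265e-01  5.531e-01  5.696e-01  5.614e-01  9.430e-02  1.180e+02] 196
[-0.2185  0.5529  0.5694  0.5611  0.0942 85.    ] 195
[-0.2105  0.5521  0.5704  0.5612  0.0985 37.    ] 245
[-0.2025  0.552   0.5705  0.5613  0.0987 36.    ] 212
[-0.1945  0.5521  0.5705  0.5613  0.0987 36.    ] 216
[-0.1865  0.5522  0.5704  0.5613  0.0985 36.    ] 210
[-0.1785  0.5497  0.5731  0.5614  0.0984 35.    ] 209
[-0.1705  0.5496  0.573   0.5613  0.0963 35.    ] 248
[-0.1625  0.5497  0.5727  0.5612  0.0961 36.    ] 251
[-0.1545  0.5496  0.5729  0.5613  0.0962 36.    ] 209
[-0.1465  0.5532  0.5693  0.5612  0.0942 84.    ] 67
-0.3385155786272718 -0.14307801695713102
```

Emit:
{"method": "apply_moves", "body": {"rows": [[[-0.4,-0.3,0],[0,0,0],1],[[-0.8,-0.6,0],[0,0,0],1]]}}

```text
time: 2.05
ee_pos: [0.566, 0.02, 0.3036]
tcp_rot: [-180.0, -0.0, 124.1]
wrist_force: [0.9, 0.7, -0.4]
opening: 0.0853
grasp_force: 0.0
```

Emit:
{"method": "apply_moves", "body": {"rows": [[[-0.4,-0.3,0],[0,0,0],1],[[-0.8,-0.6,0],[0,0,0],1]]}}

```text
time: 2.25
ee_pos: [0.5604, -0.0814, 0.304]
tcp_rot: [180.0, 0.0, 124.0]
wrist_force: [0.2, 0.8, 0.2]
opening: 0.0852
grasp_force: 0.0
```

Emit:
{"method": "apply_moves", "body": {"rows": [[[-0.4,-0.3,0],[0,0,0],1],[[-0.8,-0.6,0],[0,0,0],1]]}}

```text
time: 2.45
ee_pos: [0.555, -0.1815, 0.3041]
tcp_rot: [180.0, 0.0, 123.9]
wrist_force: [0.5, 0.1, 0.2]
opening: 0.0854
grasp_force: 0.0
```

Emit:
{"method": "apply_moves", "body": {"rows": [[[-0.4,-0.3,0.3],[0,0,0.3],1],[[-0.76,-0.6,0.7],[0,0,0.6],1],[[-0.76,-0.6,0.8],[0,0,0.78],1],[[-0.76,-0.6,0.8],[0,0,0.78],1],[[-0.76,-0.6,0.8],[0,0,0.78],1]]}}

```text
time: 2.95
ee_pos: [0.5477, -0.2762, 0.2241]
tcp_rot: [-180.0, -0.0, 100.5]
wrist_force: [0.8, -0.6, 1.2]
opening: 0.0852
grasp_force: 0.0
```

```bash
python3 snap.py w2 wrist; python3 - <<'E'
from h import *
p,d,P=pts("w2.npz")
I=p.max(-1);dist=np.hypot(P[...,0]-.547,P[...,1]+.277)
m=(d>0)&(dist<.06)&(P[...,2]>.062)&(P[...,2]<.076)
X=P[m];r=cv2.minAreaRect((X[:,:2]*1000).astype(np.float32));print("top",m.sum(),r,X[:,2].mean(),X[:,:2].mean(0))
mm,a,lo,hi=prin(X[:,:2]);a=a*np.sign(-a[1]);n=np.array([-a[1],a[0]]);print(mm,a,np.degrees(np.arctan2(a[1],a[0])),lo,hi)
c=mm+a*(lo+hi)/2*(1 if prin(X[:,:2])[1]@a>0 else -1)
m=(d>0)&(dist<.06)&(P[...,2]>.003)&(P[...,2]<.06);X=P[m];s=(X[:,:2]-c)@a;t=(X[:,:2]-c)@n
for lo in np.arange(.014,.044,.002):
    b=(s>=lo)&(s<lo+.002)&(np.abs(t)<.0065)
    if b.any():print(round(lo,3),b.sum(),np.percentile(X[b,2],[10,50,90]).round(4))
print(c)
E
```

```text
2.95 [ 0.54767444 -0.27624227  0.22413831] [-1.79982061e+02 -3.82474197e-02  1.00547880e+02] [-26.8  12.9  10.2  87.3   0.   52.7] [ 0.81 -0.58  1.18]
[[ 0.9831  0.1766  0.0478  0.5351]
 [ 0.183  -0.9489 -0.257  -0.2118]
 [-0.      0.2615 -0.9652  0.2936]
 [ 0.      0.      0.      1.    ]]
top 1441 ((546.7649536132812, -278.6107482910156), (14.514852523803711, 45.091209411621094), 9.846152305603027) 0.06920821357958731 [ 0.54657002 -0.27734331]
[ 0.54657002 -0.27734331] [ 0.1726924 -0.9849758] -80.055602005428 -0.023823540653446464 0.021261680065081983
[ 0.54679123 -0.278605  ]
```

View pics/w2.png

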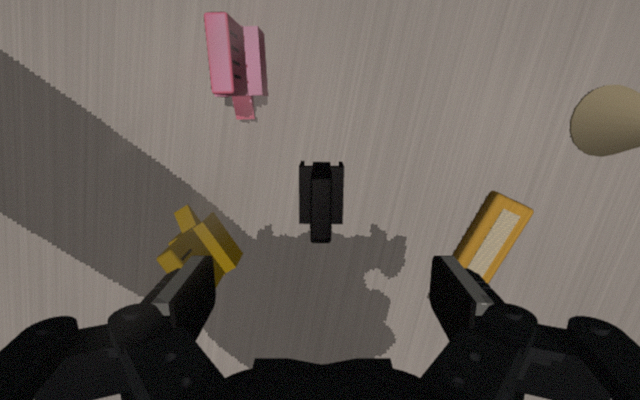

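The wedge sits centred under the gripper at (320,200). The yellow look-alike at (205,240) is close by, so I'll descend with the fingers half closed.

Emit:
{"method": "apply_moves", "body": {"rows": [[[-0.02,-0.01,0.2],[0,0,0.02],0.45],[[-0.02,-0.01,0.4],[0,0,0.02],0.45],[[-0.02,-0.01,0.6],[0,0,0.02],0.45],[[-0.02,-0.01,0.7],[0,0,0.02],0.45],[[-0.02,-0.01,0.7],[0,0,0.02],0.45],[[-0.02,-0.01,0.7],[0,0,0.02],0.45]], "force": 60}}

```text
time: 3.6
ee_pos: [0.5476, -0.2787, 0.1554]
tcp_rot: [179.9, 0.1, 99.8]
wrist_force: [-0.6, -0.8, 0.7]
opening: 0.0386
grasp_force: 0.0
```

Emit:
{"method": "apply_moves", "body": {"rows": [[[0,0,0.15],[0,0,0],0.45],[[0,0,0.3],[0,0,0],0.45],[[0,0,0.42],[0,0,0],0.45],[[0,0,0.48],[0,0,0],0.45],[[0,0,0.48],[0,0,0],0.45],[[0,0,0.48],[0,0,0],0.45]]}}

```text
time: 4.2
ee_pos: [0.547, -0.2792, 0.1059]
tcp_rot: [-180.0, -0.0, 99.7]
wrist_force: [-0.2, 0.3, 0.8]
opening: 0.0382
grasp_force: 0.0
```

Emit:
{"method": "apply_moves", "body": {"rows": [[[0,0,0],[0,0,0],0.3],[[0,0,0],[0,0,0],0.2],[[0,0,0],[0,0,0],0.1],[[0,0,0],[0,0,0],0],[[0,0,0],[0,0,0],0],[[0,0,0],[0,0,0],0],[[0,0,0],[0,0,0],0]]}}

```text
time: 4.9
ee_pos: [0.5473, -0.2793, 0.1066]
tcp_rot: [179.9, 0.0, 99.7]
wrist_force: [0.0, 0.2, 6.1]
opening: 0.0137
grasp_force: 58.9
```

Emit:
{"method": "apply_moves", "body": {"rows": [[[0,0,-0.1],[0,0,0],0],[[0,0,-0.3],[0,0,0],0],[[0,0,-0.6],[0,0,0],0],[[0,0,-0.9],[0,0,0],0],[[0,0,-0.95],[0,0,0],0]]}}

```text
time: 5.4
ee_pos: [0.5478, -0.2796, 0.205]
tcp_rot: [179.8, 0.2, 99.7]
wrist_force: [-0.2, -0.2, -1.2]
opening: 0.0133
grasp_force: 58.5
```

Emit:
{"method": "apply_moves", "body": {"rows": [[[0.3,0.1,-0.3],[0,0,0.1],0],[[0.6,0.2,-0.6],[0,0,0.2],0],[[0.9,0.3,-0.6],[0,0,0.2],0],[[1.0,0.32,-0.6],[0,0,0.2],0]]}}

```text
time: 5.8
ee_pos: [0.5621, -0.1729, 0.2611]
tcp_rot: [180.0, -0.0, 93.8]
wrist_force: [-0.0, -0.7, -1.5]
opening: 0.013
grasp_force: 58.7
```

```bash
python3 - <<'E'
from workcell import sensors
import numpy as np
o=sensors.get_obs();print(o["time"],o["ee_pos"],o["tcp_rot"],o["wrist_force"],o["opening"])
p=o["ee_pos"];y=np.radians(o["tcp_rot"][2]);d=np.array([.6041,.1311])-p[:2]
print(d@[np.cos(y),np.sin(y)],d@[np.sin(y),-np.cos(y)],o["tcp_rot"][2]-77.475)
E
```

```text
5.8 [ 0.56208088 -0.17291751  0.26108207] [ 1.79970625e+02 -2.09098942e-02  9.38295085e+01] [-0.02860338 -0.73091076 -1.48354868] 0.013016111834799863
0.3005323363057209 0.06222995309369043 16.354508469862594
```

Emit:
{"method": "apply_moves", "body": {"rows": [[[0.4,0.1,0],[0,0,0.1],0],[[0.8,0.16,0],[0,0,0.2],0],[[1.0,0.21,0],[0,0,0.27],0]]}}

```text
time: 6.1
ee_pos: [0.5758, -0.0719, 0.2596]
tcp_rot: [-179.9, -0.0, 85.6]
wrist_force: [-0.7, -0.5, -1.0]
opening: 0.0134
grasp_force: 58.6
```

Emit:
{"method": "apply_moves", "body": {"rows": [[[0.4,0.05,0],[0,0,0.1],0],[[0.8,0.07,0],[0,0,0.2],0],[[0.95,0.08,0],[0,0,0.27],0],[[0.95,0.08,0],[0,0,0.27],0]]}}

```text
time: 6.5
ee_pos: [0.5912, 0.0217, 0.2594]
tcp_rot: [-179.9, 0.0, 77.6]
wrist_force: [0.2, -0.5, -1.3]
opening: 0.0138
grasp_force: 58.6
```

```bash
cat > st.py <<'E'
from workcell import sensors
import numpy as np,sys
o=sensors.get_obs();print(round(o["time"],2),o["ee_pos"].round(4),o["tcp_rot"].round(2),o["wrist_force"].round(2),o["torque"].round(3),o["opening"].round(4))
p=o["ee_pos"];y=np.radians(o["tcp_rot"][2]);u=np.array([-.21687,-.9762]);n=np.array([.9762,-.21687])
s=p[:2]@u;t=p[:2]@n
print("linkage x of TCP",1e3*(s+.2781),"lateral err mm",1e3*(t-.5613),"yaw err",o["tcp_rot"][2]-77.475)
if len(sys.argv)>1:
    d=(float(sys.argv[1])/1e3-.2781-s)*u+(.5613-t)*n
    print("tool move mm",1e3*d@[np.cos(y),np.sin(y)],1e3*d@[np.sin(y),-np.cos(y)])
E
python3 st.py 19; python3 snap.py t2 top;python3 snap.py s2 side
```

```text
6.5 [0.59123666 0.02173486 0.2593785 ] [-1.79874894e+02  2.58141020e-02  7.76327806e+01] [  2.1  10.2  10.9  90.8   0.  104.5] [ 0.16 -0.46 -1.32]
[[-0.0267 -0.9839  0.1768  0.4336]
 [-0.9996  0.0254 -0.0096 -0.0934]
 [ 0.005  -0.177  -0.9842  0.9654]
 [ 0.      0.      0.      1.    ]]
6.55 [0.59116333 0.02050479 0.25954198] [-1.79888069e+02  4.93637769e-02  7.76477103e+01] [  2.   10.1  10.9  90.9  -0.  104.3] [ 0.73 -0.14 -1.46]
[[-0.71   -0.4544  0.538   0.1939]
 [-0.704   0.4433 -0.5548  0.3137]
 [ 0.0137 -0.7727 -0.6346  0.5713]
 [ 0.      0.      0.      1.    ]]Traceback (most recent call last):
  File "st.py", line 3, in <module>
    o=sensors.get_obs();print(round(o["time"],2),o["ee_pos"].round(4),o["tcp_rot"].round(2),o["wrist_force"].round(2),o["torque"].round(3),o["opening"].round(4))
                                                                                                                                           ^^^^^^^^^^^^^^^^^^
AttributeError: 'float' object has no attribute 'round'
```

```bash
sed -i 's/,o\["opening"\].round(4)//' st.py; python3 st.py 19; python3 - <<'E'
from h import *
u=np.array([-.21687,-.9762]);n=np.array([.9762,-.21687]);o=np.array([.59116,.02100]);zb=.2595-.106
for f in("t2","s2"):
    p,d,P=pts(f+".npz");a=(P[...,:2]-o)@u+.001;b=(P[...,:2]-o)@n;z=P[...,2]-zb
    m=(d>0)&(abs(b)<.02)&(a>.023)&(a<.045)&(z>-.005)&(z<.08)
    print(f,m.sum())
    for lo in np.arange(.023,.043,.002):
        k=m&(a>=lo)&(a<lo+.002)
        if k.any():print(round(lo,3),k.sum(),np.percentile(z[k],[0,10,50,90]).round(4),b[k].min().round(4),b[k].max().round(4))
    mm=(d>0)&(abs(b)<.025)&(a>-.03)&(a<.045)&(z>-.01)&(z<.02);print("min z near",np.percentile(z[mm],[0,2,10]).round(4),mm.sum())
v,uu=np.where((abs(a)<.03)&(abs(b)<.025)&(z>-.01)&(z<.08));r,c=int(v.mean()),int(uu.mean());print(r,c)
cv2.imwrite("pics/crop3.png",cv2.resize(p[max(r-45,0):r+55,c-60:c+60,::-1],None,fx=5,fy=5,interpolation=2))
E
```

```text
6.6 [0.5912 0.0197 0.2598] [-1.7991e+02  5.0000e-02  7.7600e+01] [ 0.58  0.08 -1.33] [ 0.014  0.005 -0.081]
linkage x of TCP 130.6800195468462 lateral err mm 11.512754099875844 yaw err 0.12169898552474478
tool move mm 111.70421967824072 -11.274991759492538
t2 47
0.023 6 [0.0118 0.0121 0.0125 0.0142] -0.0062 0.0071
0.025 7 [0.0089 0.0098 0.0122 0.0143] -0.0056 0.006
0.027 5 [0.0095 0.0102 0.0116 0.012 ] -0.005 0.0062
0.029 7 [0.0063 0.0072 0.0094 0.0117] -0.0062 0.0071
0.031 7 [0.007  0.0073 0.0092 0.0102] -0.0062 0.0074
0.033 6 [0.0067 0.0071 0.008  0.0103] -0.0056 0.0059
0.035 5 [0.0037 0.0042 0.0068 0.0084] -0.005 0.0035
0.037 4 [0.0038 0.0042 0.0054 0.0078] 0.0003 0.0062
min z near [-0.0019  0.0008  0.0053] 77
s2 33
0.023 2 [0.0065 0.0092 0.0197 0.0303] -0.0146 -0.0049
0.027 2 [0.0071 0.0074 0.0084 0.0095] -0.0063 -0.0058
0.029 3 [0.0045 0.0058 0.0111 0.0112] -0.0063 -0.0054
0.031 7 [0.0033 0.0047 0.0081 0.0096] -0.0075 0.001
0.033 4 [0.0042 0.0053 0.0082 0.0091] -0.0071 -0.0021
0.035 6 [0.0036 0.0046 0.0068 0.0076] -0.0056 0.0065
0.037 4 [0.005  0.0054 0.0063 0.0069] -0.0048 0.0077
0.039 5 [0.0044 0.0046 0.005  0.0056] -0.0051 0.0068
min z near [-0.0016 -0.0002  0.0018] 324
207 274
```

View pics/crop3.png

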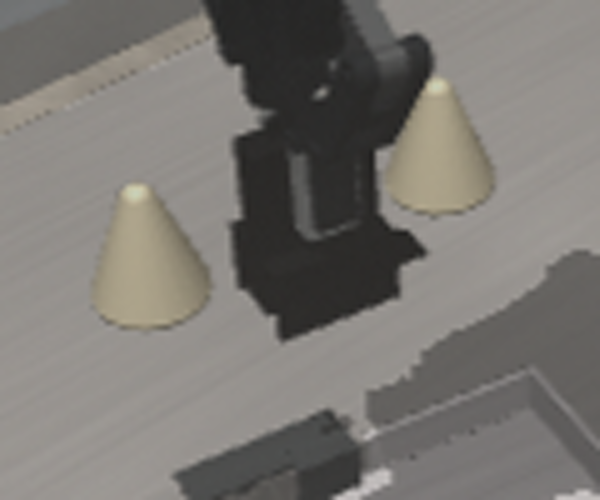

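The crop shows the wedge held upright with its nose to the right. By depth the blade's underside is about 3–6 mm above the skirts' underside. Now over the rod, short of the lip.

Emit:
{"method": "apply_moves", "body": {"rows": [[[0.4,-0.04,0],[0,0,0],0],[[0.8,-0.08,0],[0,0,0],0],[[1.0,-0.11,0],[0,0,0],0],[[1.0,-0.11,0],[0,0,0],0]]}}

```text
time: 7.0
ee_pos: [0.6023, 0.1209, 0.2601]
tcp_rot: [-179.9, 0.0, 77.6]
wrist_force: [-0.3, -0.8, -1.6]
opening: 0.0132
grasp_force: 58.6
```

Emit:
{"method": "apply_moves", "body": {"rows": [[[0.1,0,0.1],[0,0,0],0],[[0.12,0,0.2],[0,0,0],0],[[0.12,0,0.3],[0,0,0],0],[[0.12,0,0.3],[0,0,0],0],[[0.12,0,0.3],[0,0,0],0]]}}

```text
time: 7.5
ee_pos: [0.6047, 0.1311, 0.2305]
tcp_rot: [-180.0, 0.0, 77.5]
wrist_force: [0.6, -0.3, -0.5]
opening: 0.0131
grasp_force: 58.6
```

```bash
python3 st.py 19
```

```text
7.5 [0.6047 0.1311 0.2305] [-1.7996e+02  3.0000e-02  7.7480e+01] [ 0.56 -0.27 -0.45] [-0.025 -0.006 -0.015]
linkage x of TCP 18.952028453484594 lateral err mm 0.5307197785304751 yaw err 0.0018444258931538116
tool move mm -0.04795198061441132 -0.5307212890653813
```

Emit:
{"method": "apply_moves", "body": {"rows": [[[0,-0.005,0.1],[0,0,0],0],[[0,-0.005,0.18],[0,0,0],0],[[0,-0.005,0.25],[0,0,0],0],[[0,-0.005,0.28],[0,0,0],0],[[0,-0.005,0.28],[0,0,0],0],[[0,-0.005,0.28],[0,0,0],0]]}}

```text
time: 8.1
ee_pos: [0.6044, 0.1319, 0.2031]
tcp_rot: [180.0, -0.0, 77.5]
wrist_force: [-0.3, -0.7, -1.3]
opening: 0.0133
grasp_force: 58.6
```

Emit:
{"method": "apply_moves", "body": {"rows": [[[0,0,0.005],[0,0,0],0],[[0,0,0.01],[0,0,0],0],[[0,0,0.015],[0,0,0],0],[[0,0,0.02],[0,0,0],0],[[0,0,0.025],[0,0,0],0],[[0,0,0.03],[0,0,0],0],[[0,0,0.03],[0,0,0],0]]}}

```text
time: 8.8
ee_pos: [0.6043, 0.1319, 0.1998]
tcp_rot: [-180.0, 0.0, 77.5]
wrist_force: [0.0, -0.7, -2.0]
opening: 0.0133
grasp_force: 58.6
```

Now 1 mm at a time.

Emit:
{"method": "apply_moves", "body": {"rows": [[[0,0,0.004],[0,0,0],0],[[0,0,0.007],[0,0,0],0],[[0,0,0.01],[0,0,0],0],[[0,0,0.01],[0,0,0],0]]}}

```text
time: 9.2
ee_pos: [0.6043, 0.1319, 0.1988]
tcp_rot: [-180.0, 0.0, 77.5]
wrist_force: [-0.3, 0.2, -1.1]
opening: 0.0132
grasp_force: 58.6
```

Emit:
{"method": "apply_moves", "body": {"rows": [[[0,0,0.004],[0,0,0],0],[[0,0,0.007],[0,0,0],0],[[0,0,0.01],[0,0,0],0],[[0,0,0.01],[0,0,0],0]]}}

```text
time: 9.6
ee_pos: [0.6044, 0.1319, 0.1978]
tcp_rot: [-180.0, 0.0, 77.5]
wrist_force: [-0.6, -0.8, -2.0]
opening: 0.0135
grasp_force: 58.6
```

Emit:
{"method": "apply_moves", "body": {"rows": [[[0,0,0.003],[0,0,0],0],[[0,0,0.006],[0,0,0],0],[[0,0,0.008],[0,0,0],0],[[0,0,0.008],[0,0,0],0]]}}

```text
time: 10.0
ee_pos: [0.6044, 0.1319, 0.1971]
tcp_rot: [180.0, 0.0, 77.5]
wrist_force: [-0.1, -0.6, -1.5]
opening: 0.0134
grasp_force: 58.7
```

Emit:
{"method": "apply_moves", "body": {"rows": [[[0,0,0.003],[0,0,0],0],[[0,0,0.006],[0,0,0],0],[[0,0,0.008],[0,0,0],0],[[0,0,0.008],[0,0,0],0]]}}

```text
time: 10.4
ee_pos: [0.6043, 0.1319, 0.1971]
tcp_rot: [180.0, -0.0, 77.5]
wrist_force: [-2.1, 0.2, 5.6]
opening: 0.0136
grasp_force: 59.6
```

Emit:
{"method": "apply_moves", "body": {"rows": [[[0,0,-0.005],[0,0,0],0],[[0,0,-0.005],[0,0,0],0],[[0,0,-0.005],[0,0,0],0]]}}

```text
time: 10.7
ee_pos: [0.6044, 0.1319, 0.1971]
tcp_rot: [180.0, -0.0, 77.5]
wrist_force: [-1.6, -0.8, 4.7]
opening: 0.0129
grasp_force: 59.3
```

```bash
python3 st.py 28
```

```text
10.7 [0.6044 0.1319 0.1971] [ 1.7998e+02 -1.0000e-02  7.7510e+01] [-1.6  -0.8   4.73] [-0.074  0.455 -0.001]
linkage x of TCP 18.251244245525655 lateral err mm 0.08732089762475415 yaw err 0.03899133822761769
tool move mm -9.748688943046004 -0.09400027989520139
```

Emit:
{"method": "apply_moves", "body": {"rows": [[[0,0,-0.003],[0,0,0],0],[[0,0,-0.003],[0,0,0],0]]}}

```text
time: 10.9
ee_pos: [0.6044, 0.1319, 0.1971]
tcp_rot: [180.0, -0.0, 77.5]
wrist_force: [-1.4, 0.4, 3.9]
opening: 0.0131
grasp_force: 59.2
```

```bash
python3 st.py 28
```

```text
10.9 [0.6044 0.1319 0.1971] [179.99  -0.    77.51] [-1.43  0.37  3.92] [-0.102  0.281 -0.066]
linkage x of TCP 18.266817207216178 lateral err mm 0.11572213244837037 yaw err 0.0360431256363114
tool move mm -9.733102818015874 -0.12188999788542844
```

Emit:
{"method": "apply_moves", "body": {"rows": [[[-0.01,0,-0.001],[0,0,0],0],[[-0.02,0,-0.002],[0,0,0],0],[[-0.03,0,-0.003],[0,0,0],0],[[-0.04,0,-0.003],[0,0,0],0],[[-0.05,0,-0.003],[0,0,0],0],[[-0.06,0,-0.003],[0,0,0],0],[[-0.07,0,-0.003],[0,0,0],0],[[-0.08,0,-0.003],[0,0,0],0],[[-0.09,0,-0.003],[0,0,0],0],[[-0.09,0,-0.003],[0,0,0],0]]}}

```text
time: 11.9
ee_pos: [0.6024, 0.123, 0.1973]
tcp_rot: [-180.0, 0.0, 77.5]
wrist_force: [-1.1, 0.6, -1.0]
opening: 0.0135
grasp_force: 58.7
```

```bash
python3 st.py 34
```

```text
11.9 [0.6024 0.123  0.1973] [-1.7999e+02  1.0000e-02  7.7510e+01] [-1.13  0.58 -0.95] [-0.035  0.048 -0.048]
linkage x of TCP 27.421700930762515 lateral err mm 0.07494698751242534 yaw err 0.031587512626273906
tool move mm -6.578253219037406 -0.07860406398422562
```

Emit:
{"method": "apply_moves", "body": {"rows": [[[-0.005,0,0.002],[0,0,0],0],[[-0.01,0,0.004],[0,0,0],0],[[-0.02,0,0.004],[0,0,0],0],[[-0.03,0,0.004],[0,0,0],0],[[-0.04,0,0.004],[0,0,0],0],[[-0.05,0,0.004],[0,0,0],0],[[-0.06,0,0.004],[0,0,0],0],[[-0.06,0,0.004],[0,0,0],0]]}}

```text
time: 12.7
ee_pos: [0.6011, 0.1171, 0.1971]
tcp_rot: [180.0, -0.0, 77.5]
wrist_force: [-0.4, 1.2, 1.2]
opening: 0.0137
grasp_force: 58.9
```

```bash
python3 st.py 44
```

```text
12.7 [0.6011 0.1171 0.1971] [179.99  -0.    77.51] [-0.36  1.17  1.18] [ 0.158 -0.027  0.002]
linkage x of TCP 33.378490348738715 lateral err mm 0.11360494980727776 yaw err 0.032027714482268266
tool move mm -10.621438819320963 -0.11959137890839468
```

Emit:
{"method": "apply_moves", "body": {"rows": [[[-0.01,0,0],[0,0,0],0],[[-0.02,0,0],[0,0,0],0],[[-0.03,0,0],[0,0,0],0],[[-0.04,0,0],[0,0,0],0],[[-0.05,0,0],[0,0,0],0],[[-0.06,0,0],[0,0,0],0],[[-0.07,0,0],[0,0,0],0],[[-0.08,0,0],[0,0,0],0],[[-0.09,0,0],[0,0,0],0],[[-0.1,0,0],[0,0,0],0],[[-0.1,0,0],[0,0,0],0]]}}

```text
time: 13.8
ee_pos: [0.599, 0.1074, 0.1971]
tcp_rot: [180.0, -0.0, 77.5]
wrist_force: [-0.2, 2.5, 2.9]
opening: 0.0133
grasp_force: 59.2
```

```bash
python3 st.py 54
```

```text
13.8 [0.599  0.1074 0.1971] [179.99  -0.    77.51] [-0.23  2.48  2.95] [ 0.47  -0.09  -0.025]
linkage x of TCP 43.39627603020005 lateral err mm 0.1404072819781721 yaw err 0.03135715006790463
tool move mm -10.603639755385638 -0.14625956924772626
```

Emit:
{"method": "apply_moves", "body": {"rows": [[[-0.007,0,0],[0,0,0],0],[[-0.014,0,0],[0,0,0],0],[[-0.02,0,0],[0,0,0],0],[[-0.027,0,0],[0,0,0],0],[[-0.034,0,0],[0,0,0],0],[[-0.04,0,0],[0,0,0],0],[[-0.047,0,0],[0,0,0],0],[[-0.054,0,0],[0,0,0],0],[[-0.06,0,0],[0,0,0],0]]}}

```text
time: 14.7
ee_pos: [0.5977, 0.1016, 0.1971]
tcp_rot: [180.0, -0.0, 77.5]
wrist_force: [0.5, 3.6, 4.6]
opening: 0.0134
grasp_force: 59.4
```

```bash
python3 st.py 54
```

```text
14.7 [0.5977 0.1016 0.1971] [ 1.7999e+02 -1.0000e-02  7.7510e+01] [0.48 3.58 4.63] [ 0.884 -0.229 -0.08 ]
linkage x of TCP 49.286306963245345 lateral err mm 0.12754804847503465 yaw err 0.039708176570712794
tool move mm -4.713600633263701 -0.13083655766761174
```

Emit:
{"method": "apply_moves", "body": {"rows": [[[-0.008,0,-0.001],[0,0,0],0],[[-0.016,0,-0.001],[0,0,0],0],[[-0.024,0,-0.001],[0,0,0],0],[[-0.032,0,-0.001],[0,0,0],0],[[-0.04,0,-0.001],[0,0,0],0],[[-0.048,0,-0.001],[0,0,0],0],[[-0.056,0,-0.001],[0,0,0],0],[[-0.064,0,-0.001],[0,0,0],0],[[-0.072,0,-0.001],[0,0,0],0],[[-0.08,0,-0.001],[0,0,0],0],[[-0.08,0,-0.001],[0,0,0],0]]}}

```text
time: 15.8
ee_pos: [0.596, 0.094, 0.1971]
tcp_rot: [-180.0, -0.0, 77.5]
wrist_force: [1.6, 5.4, 3.2]
opening: 0.0135
grasp_force: 59.4
```

```bash
python3 st.py 67; python3 snap.py s3 side; python3 -c "
import cv2;p=cv2.imread('pics/s3.png');cv2.imwrite('pics/crop4.png',cv2.resize(p[160:330,160:360],None,fx=3.5,fy=3.5))"
```

```text
15.8 [0.596  0.094  0.1971] [-1.800e+02 -3.000e-02  7.752e+01] [1.6  5.41 3.21] [ 1.14  -0.303  0.007]
linkage x of TCP 57.09560360658742 lateral err mm 0.0926042014790518 yaw err 0.0497370545872684
tool move mm -9.904307035963198 -0.1012477545458389
15.8 [0.59596126 0.09399537 0.19709629] [-1.79999699e+02 -3.34032981e-02  7.75247371e+01] [  9.   11.5   5.5  84.    0.  111.4] [1.6  5.41 3.21]
[[-0.71   -0.4544  0.538   0.1939]
 [-0.704   0.4433 -0.5548  0.3137]
 [ 0.0137 -0.7727 -0.6346  0.5713]
 [ 0.      0.      0.      1.    ]]
```

View pics/crop4.png

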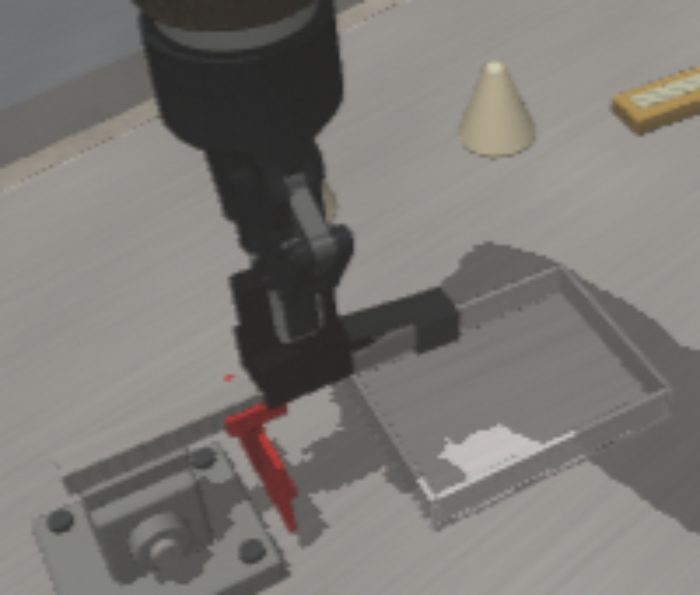

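The crop shows the tongue spread by the wedge and the collar, at about (440,320), moved along the rod, with the forces small. On with it.

Emit:
{"method": "apply_moves", "body": {"rows": [[[-0.008,0,0],[0,0,0],0],[[-0.016,0,0],[0,0,0],0],[[-0.024,0,0],[0,0,0],0],[[-0.032,0,0],[0,0,0],0],[[-0.04,0,0],[0,0,0],0],[[-0.048,0,0],[0,0,0],0],[[-0.056,0,0],[0,0,0],0],[[-0.064,0,0],[0,0,0],0],[[-0.072,0,0],[0,0,0],0],[[-0.08,0,0],[0,0,0],0],[[-0.088,0,0],[0,0,0],0],[[-0.096,0,0],[0,0,0],0],[[-0.1,0,0],[0,0,0],0]]}}

```text
time: 17.15
ee_pos: [0.5938, 0.0841, 0.1971]
tcp_rot: [-180.0, -0.0, 77.5]
wrist_force: [1.2, 3.4, 3.3]
opening: 0.0132
grasp_force: 59.4
```

```bash
python3 st.py 77
```

```text
17.15 [0.5938 0.0841 0.1971] [-1.800e+02 -1.000e-02  7.752e+01] [1.22 3.36 3.3 ] [ 0.967 -0.227 -0.005]
linkage x of TCP 67.24141563279338 lateral err mm 0.08171242291077352 yaw err 0.04284163497833049
tool move mm -9.758515428985836 -0.08905431926429087
```

Emit:
{"method": "apply_moves", "body": {"rows": [[[-0.008,0,0],[0,0,0],0],[[-0.016,0,0],[0,0,0],0],[[-0.024,0,0],[0,0,0],0],[[-0.032,0,0],[0,0,0],0],[[-0.04,0,0],[0,0,0],0],[[-0.048,0,0],[0,0,0],0],[[-0.056,0,0],[0,0,0],0],[[-0.064,0,0],[0,0,0],0],[[-0.072,0,0],[0,0,0],0],[[-0.08,0,0],[0,0,0],0],[[-0.088,0,0],[0,0,0],0],[[-0.096,0,0],[0,0,0],0],[[-0.1,0,0],[0,0,0],0]]}}

```text
time: 18.45
ee_pos: [0.5916, 0.0742, 0.1971]
tcp_rot: [-180.0, 0.0, 77.5]
wrist_force: [0.8, 3.9, 5.0]
opening: 0.0133
grasp_force: 59.4
```

```bash
python3 st.py 87
```

```text
18.45 [0.5916 0.0742 0.1971] [-180.      0.     77.51] [0.78 3.86 5.04] [ 0.754 -0.258  0.079]
linkage x of TCP 77.33625297071566 lateral err mm 0.10090404514173645 yaw err 0.03690220549570711
tool move mm -9.663674886318868 -0.10717281400843252
```

Emit:
{"method": "apply_moves", "body": {"rows": [[[-0.008,0,-0.001],[0,0,0],0],[[-0.016,0,-0.002],[0,0,0],0],[[-0.024,0,-0.002],[0,0,0],0],[[-0.032,0,-0.002],[0,0,0],0],[[-0.04,0,-0.002],[0,0,0],0],[[-0.048,0,-0.002],[0,0,0],0],[[-0.056,0,-0.002],[0,0,0],0],[[-0.064,0,-0.002],[0,0,0],0],[[-0.072,0,-0.002],[0,0,0],0],[[-0.08,0,-0.002],[0,0,0],0],[[-0.088,0,-0.002],[0,0,0],0],[[-0.096,0,-0.002],[0,0,0],0],[[-0.1,0,-0.002],[0,0,0],0]]}}

```text
time: 19.75
ee_pos: [0.5893, 0.0643, 0.1971]
tcp_rot: [-180.0, 0.0, 77.5]
wrist_force: [0.3, 0.1, -0.5]
opening: 0.0128
grasp_force: 59.0
```

```bash
python3 st.py 97
```

```text
19.75 [0.5893 0.0643 0.1971] [-1.7998e+02  2.0000e-02  7.7500e+01] [ 0.27  0.08 -0.55] [ 0.101 -0.034 -0.031]
linkage x of TCP 87.47295225484325 lateral err mm 0.06521039657370054 yaw err 0.02973593521990381
tool move mm -9.527007705775361 -0.07019892374901454
```

Emit:
{"method": "apply_moves", "body": {"rows": [[[-0.008,0,0],[0,0,0],0],[[-0.016,0,0],[0,0,0],0],[[-0.024,0,0],[0,0,0],0],[[-0.032,0,0],[0,0,0],0],[[-0.04,0,0],[0,0,0],0],[[-0.048,0,0],[0,0,0],0],[[-0.056,0,0],[0,0,0],0],[[-0.064,0,0],[0,0,0],0],[[-0.072,0,0],[0,0,0],0],[[-0.08,0,0],[0,0,0],0],[[-0.088,0,0],[0,0,0],0],[[-0.096,0,0],[0,0,0],0],[[-0.104,0,0],[0,0,0],0],[[-0.104,0,0],[0,0,0],0]]}}

```text
time: 21.15
ee_pos: [0.5872, 0.0543, 0.1973]
tcp_rot: [-180.0, 0.0, 77.5]
wrist_force: [0.5, -0.0, -1.9]
opening: 0.0134
grasp_force: 58.9
```

```bash
python3 st.py 97;  python3 snap.py s4 side; python3 -c "
import cv2;p=cv2.imread('pics/s4.png');cv2.imwrite('pics/crop5.png',cv2.resize(p[160:330,190:390],None,fx=3.5,fy=3.5))"
```

```text
21.15 [0.5872 0.0543 0.1973] [-180.      0.     77.51] [ 0.48 -0.01 -1.9 ] [-0.02  -0.012  0.031]
linkage x of TCP 97.76440405265014 lateral err mm 0.12208120413848 yaw err 0.033536567528287264
tool move mm 0.7644755739505906 -0.12163016006938725
21.15 [0.58717018 0.05428805 0.19728054] [-1.79999646e+02  1.12789042e-03  7.75085366e+01] [  5.3   9.6   3.4  83.8  -0.  107.8] [ 0.48 -0.01 -1.9 ]
[[-0.71   -0.4544  0.538   0.1939]
 [-0.704   0.4433 -0.5548  0.3137]
 [ 0.0137 -0.7727 -0.6346  0.5713]
 [ 0.      0.      0.      1.    ]]
```

View pics/crop5.png

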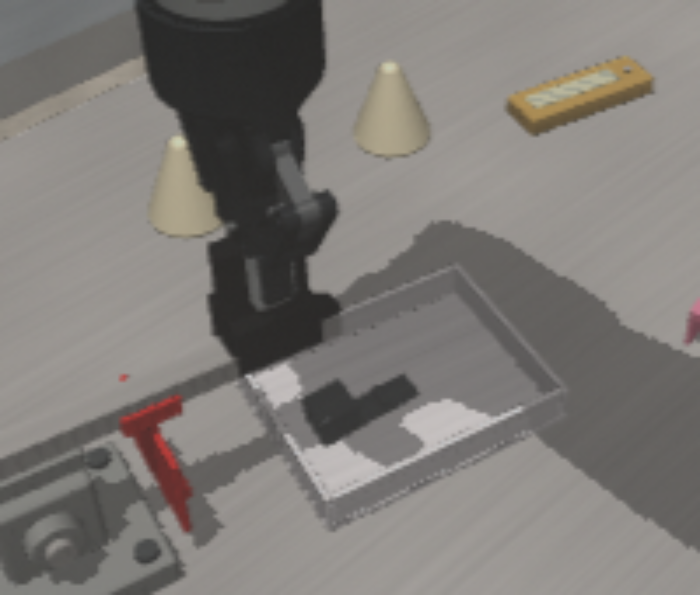

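The clip lies in the dish, around (355,405) in the crop. Now I'll lift off the rod and carry the wedge to bare table at about (0.57, −0.17).

Emit:
{"method": "apply_moves", "body": {"rows": [[[0,0,-0.05],[0,0,0],0],[[0,0,-0.2],[0,0,0],0],[[0,0,-0.4],[0,0,0],0],[[0,0,-0.6],[0,0,0],0],[[0,0,-0.6],[0,0,0],0]]}}

```text
time: 21.7
ee_pos: [0.5881, 0.0545, 0.2614]
tcp_rot: [179.7, -0.1, 77.5]
wrist_force: [0.2, 1.1, -1.7]
opening: 0.0132
grasp_force: 58.7
```

Emit:
{"method": "apply_moves", "body": {"rows": [[[-0.2,0.03,0],[0,0,0],0],[[-0.5,0.07,0],[0,0,0],0],[[-0.8,0.11,0],[0,0,0],0],[[-1,0.15,0],[0,0,0],0]]}}

```text
time: 22.1
ee_pos: [0.5799, -0.048, 0.257]
tcp_rot: [-180.0, 0.0, 77.5]
wrist_force: [0.8, 0.4, -2.0]
opening: 0.013
grasp_force: 58.7
```

Emit:
{"method": "apply_moves", "body": {"rows": [[[-0.3,0.04,0],[0,0,0],0],[[-0.6,0.08,0],[0,0,0],0],[[-0.9,0.12,0],[0,0,0],0],[[-1,0.15,0],[0,0,0],0]]}}

```text
time: 22.5
ee_pos: [0.5728, -0.1497, 0.2569]
tcp_rot: [-180.0, 0.0, 77.4]
wrist_force: [0.4, 0.7, -1.2]
opening: 0.0133
grasp_force: 58.7
```

Emit:
{"method": "apply_moves", "body": {"rows": [[[-0.15,0.02,0.1],[0,0,0],0],[[-0.22,0.03,0.3],[0,0,0],0],[[-0.22,0.03,0.5],[0,0,0],0],[[-0.22,0.03,0.7],[0,0,0],0],[[-0.22,0.03,0.9],[0,0,0],0],[[-0.22,0.03,1],[0,0,0],0],[[-0.22,0.03,1],[0,0,0],0]]}}

```text
time: 23.2
ee_pos: [0.5707, -0.169, 0.1553]
tcp_rot: [-179.8, -0.0, 77.5]
wrist_force: [-0.1, -0.2, -1.3]
opening: 0.0134
grasp_force: 58.7
```

```bash
python3 st.py; python3 snap.py t5 top; python3 -c "
import cv2;p=cv2.imread('pics/t5.png');cv2.imwrite('pics/crop6.png',cv2.resize(p[110:290,180:440],None,fx=3,fy=3))"
```

```text
23.2 [ 0.5707 -0.169   0.1553] [-1.7982e+02 -2.0000e-02  7.7540e+01] [-0.09 -0.24 -1.35] [-0.03   0.015 -0.078]
linkage x of TCP 319.30748423488586 lateral err mm 32.4783577619312 yaw err 0.0693053973474349
23.2 [ 0.57071032 -0.16899962  0.15525416] [-1.79823001e+02 -1.77394036e-02  7.75443054e+01] [-16.5  10.9   0.3  79.5   0.   86. ] [-0.09 -0.24 -1.35]
[[-0.0267 -0.9839  0.1768  0.4336]
 [-0.9996  0.0254 -0.0096 -0.0934]
 [ 0.005  -0.177  -0.9842  0.9654]
 [ 0.      0.      0.      1.    ]]
```

View pics/crop6.png

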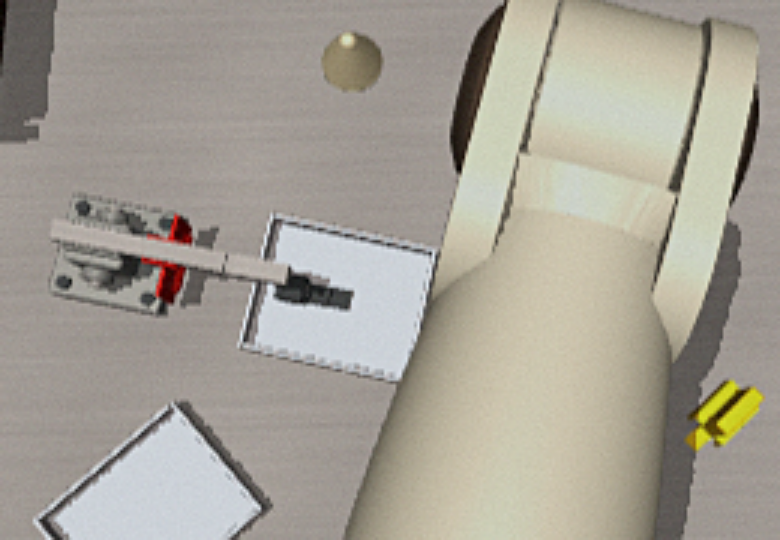

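The clip is in the dish at (315,290) in the crop, the rod is bare and the dish hasn't moved. I'll set the wedge down.

Emit:
{"method": "apply_moves", "body": {"rows": [[[0,0,0.15],[0,0,0],0],[[0,0,0.3],[0,0,0],0],[[0,0,0.4],[0,0,0],0],[[0,0,0.45],[0,0,0],0],[[0,0,0.45],[0,0,0],0]]}}

```text
time: 23.75
ee_pos: [0.571, -0.1694, 0.1112]
tcp_rot: [-179.9, -0.0, 77.5]
wrist_force: [-0.4, -0.1, -0.8]
opening: 0.0131
grasp_force: 58.7
```

Emit:
{"method": "apply_moves", "body": {"rows": [[[0,0,0.005],[0,0,0],0],[[0,0,0.01],[0,0,0],0],[[0,0,0.015],[0,0,0],0],[[0,0,0.02],[0,0,0],0],[[0,0,0.025],[0,0,0],0],[[0,0,0.03],[0,0,0],0],[[0,0,0.03],[0,0,0],0]]}}

```text
time: 24.45
ee_pos: [0.5714, -0.1695, 0.1092]
tcp_rot: [-180.0, -0.0, 77.5]
wrist_force: [0.2, -0.3, -2.0]
opening: 0.0132
grasp_force: 58.7
```

Emit:
{"method": "apply_moves", "body": {"rows": [[[0,0,0.005],[0,0,0],0],[[0,0,0.01],[0,0,0],0],[[0,0,0.015],[0,0,0],0],[[0,0,0.02],[0,0,0],0],[[0,0,0.02],[0,0,0],0]]}}

```text
time: 24.95
ee_pos: [0.5714, -0.1695, 0.1072]
tcp_rot: [-180.0, 0.0, 77.5]
wrist_force: [-0.5, -1.3, -1.5]
opening: 0.0133
grasp_force: 58.7
```

Emit:
{"method": "apply_moves", "body": {"rows": [[[0,0,0.004],[0,0,0],0],[[0,0,0.008],[0,0,0],0],[[0,0,0.01],[0,0,0],0],[[0,0,0.01],[0,0,0],0]]}}

```text
time: 25.35
ee_pos: [0.5714, -0.1695, 0.1066]
tcp_rot: [180.0, 0.0, 77.5]
wrist_force: [-1.5, 1.0, 1.5]
opening: 0.0133
grasp_force: 59.1
```

Contact on the table. I'll release and go straight up.

Emit:
{"method": "apply_moves", "body": {"rows": [[[0,0,0],[0,0,0],0.2],[[0,0,0],[0,0,0],0.3],[[0,0,0],[0,0,0],0.4],[[0,0,0],[0,0,0],0.45],[[0,0,0],[0,0,0],0.45],[[0,0,0],[0,0,0],0.45],[[0,0,-0.1],[0,0,0],0.45],[[0,0,-0.3],[0,0,0],0.45],[[0,0,-0.6],[0,0,0],0.45],[[0,0,-1],[0,0,0],0.45],[[0,0,-1],[0,0,0],0.45]]}}

```text
time: 26.45
ee_pos: [0.573, -0.17, 0.2131]
tcp_rot: [179.5, 0.0, 77.5]
wrist_force: [1.0, 0.8, 0.5]
opening: 0.0385
grasp_force: 0.0
```

Emit:
{"method": "apply_moves", "body": {"rows": [[[0,0,-0.3],[0,0,0],0.45],[[0,0,-0.5],[0,0,0],0.45],[[0,0,-0.5],[0,0,0],0.45],[[0,0,-0.5],[0,0,0],0.45]]}}

```text
time: 26.85
ee_pos: [0.5715, -0.1695, 0.2566]
tcp_rot: [179.9, 0.0, 77.5]
wrist_force: [-0.9, 0.1, -0.4]
opening: 0.0386
grasp_force: 0.0
```

```bash
python3 snap.py s6 side; python3 -c "
import cv2;p=cv2.imread('pics/s6.png');cv2.imwrite('pics/crop7.png',cv2.resize(p[140:340,150:470],None,fx=2.4,fy=2.4))"
```

```text
26.85 [ 0.57154175 -0.16954291  0.25660204] [1.79948933e+02 2.71216020e-03 7.75110214e+01] [-16.5  10.6  11.1  90.4   0.   86. ] [-0.85  0.13 -0.36]
[[-0.71   -0.4544  0.538   0.1939]
 [-0.704   0.4433 -0.5548  0.3137]
 [ 0.0137 -0.7727 -0.6346  0.5713]
 [ 0.      0.      0.      1.    ]]
```

View pics/crop7.png

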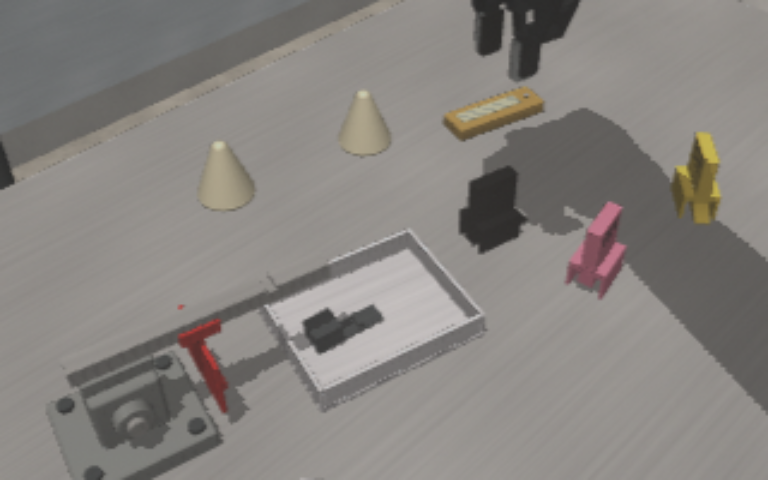

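The wedge stands upright on bare table at (490,210) in the crop, the clip is in the dish at (340,325), and nothing else has been disturbed.

```bash
python3 -c "
from workcell import bot
print(bot.job_done())"
```

```text
the job is handed in; nothing more can be done
None
```

I took the clip off the rod with the wedge and it dropped into the dish, stood the wedge back on its skirts on bare table, and handed the job in at about 27 s; force readings stayed under about 8 N, and no verdict came back.

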